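# Lift the thrust disc off the wash rack with the offset lifter and set it on the parallels

### The arm

A 7-joint arm with a two-finger parallel gripper is mounted at the origin on a cart in front of the work surface, level with it; the furniture and walls round the work are solid. World frame = base frame: x ahead of the robot, y to its left, z up, the work surface at z = 0. Lengths are in m, angles in rad, forces in N, time in s.
With the tool pointing down it reaches from about 0.4 to 0.85 m from the base axis. Payload 10.4 kg.
Tool frame: the origin (TCP) lies at the centre of the arm's flange, where the gripper is bolted on; the fingertips stand 173 mm ahead of it and the grasp point (between the pads) lies 155 mm ahead of it; z points along the fingers, y is the line along which they close (so a half turn about z gives the same grasp; the last joint's range is limited). The gripper opens to 85 mm and grips with 20 to 120 N. Pads are 22 mm wide; open, the fingers measure 114 mm over their backs; the gripper's body (76 mm by 85 mm) begins 54 mm behind the grasp point. The pads swing forward as they close: fully open they stand 13 mm farther back than shut.
Start: joints at [-1.269, 0.332, -0.065, 1.46, 0.022, 1.35, -0.088], TCP at [0.199, 0.592, 0.405] pointing down, gripper open.
Joint ranges: [-2.6, 2.6], [-0.5, 2.12], [-1.47, 1.34], [0.16, 2.42], [-1.27, 4.41], [0.06, 2.06], [-2.6, 2.6]. Speed limits (rad/s): [2.22, 2.22, 2.79, 2.79, 3.14, 3.14, 3.14].

### API

Orientations are given as a unit quaternion [x, y, z, w].
In Python, from workcell import manip, viewer, finder gives the robot as it stands.
- The arm moves only by the tool arm_command, never from a script. Its argument "plan" is a list of rows, each an object with "dp": the shift along the tool's x, y, z in mm, a list of three; "spin": the turn about the tool's z in rad. A call has 1 to 5 rows; each row shifts and turns the commanded pose from where the row before left it, along the tool's axes as they then stand; what a row does not reach is not made up. A row lasts 1/10 s, in which the tool goes at most 50 mm and 8.59 degrees, less where a joint would pass 70% of its speed; a pose out of reach is approached as far as the arm can. A call is refused whole if a number of a shift passes 50 or a number of a turn 0.15, either way. A call with a gripper value outside its range is refused whole. "grip" is the closure, from -1 (fully open) to 1 (shut), set as the call begins (left out, the last holds). The fingers move at their own pace and stop on an object; "newtons" is the grip in N (left out, the last holds). Time passes only in rows, so rows that do not move let the fingers close. It gives the time, the measured TCP pose, the force, the opening and the grip force at its end, in the units of the state.
- manip.get_obs(): the state, without advancing time (a new reading comes with each control period).
- viewer.camera(name): name is "side" or "top"; returns the picture (420x560x3 uint8, blue, green, red); there is no depth.
- viewer.camera_params(name): a dict with "vertical_fov" (degrees; the focal length in pixels is half the picture's height over the tangent of half this angle, whatever the lens; pixels are square), "cx", "cy" (the principal point, pixels), "R" (3x3) and "t" (3): a world point X has camera coordinates R X + t. Camera axes: x right, y down, z forward; pixel columns grow to the right and rows downward; lengths in m; the calibration is good to about 2 mm. A picture is of the moment at which its call begins. camera_params takes no time and is no camera call.
- manip.hand_in(): hands the job in; it is judged then, once.
Trained networks look in the newest picture that a camera, given by its name, has taken for a name from the list of things; names that differ only in an ending like _2 or _b are one class to them, and where a whole thing is asked for, a point or a joint stands for the part that bears it (a point fixed in the world has none). Each returns a list of dicts, best first, with "score" (0 to 1); they miss things now and then, are a little off and sometimes report something else, mostly with a low value. They report only what shows in the picture. A call takes as long as a camera call. They do not tell look-alikes from the thing itself.
- finder.find_in(camera, thing): "position" ([x, y, z] in m, in world coordinates, good to about 4 mm: the middle of the surface that is visible of it).
The state is a dict: "clock": time; "joint_pos": joint angles; "joint_velocities": joint speeds; "tau": joint torques, N m; "position": TCP position; "ee_rot": TCP orientation; "ft_force": force on the tool from outside, world axes, zero at the start; "torque": the same for the moment, N m; "grip_width": opening from 0.0 (shut) to 1.0 (fully open); "grasp_force": force on a finger pad.
Only numpy, scipy, OpenCV 4.12 (cv2) and the standard library are available. Lean on these libraries where they do the work, as an engineer would, in place of code of your own. Each camera call takes 0.05 s, during which the arm holds its last target. There are 200 camera calls.

### The job

Slide the blade of the offset lifter under the flat disc on the wash rack, lift the disc clear on the blade, and set it down gently and centred on the two parallels of the inspection block, then draw the lifter out and stand it back upright on the bench. The disc is clean: carry it on the blade only, never touch it with the gripper, and leave the loose grease pot alone.

Things in the scene. Friction and masses are not known exactly. Their poses are not given: they have to be found in the camera images.
- disc: flat bright metal disc, 110 mm across, 6 mm thick, 24 mm bore, six small bolt holes, about 0.16 kg; origin at the centre of its underside, z up. At the start it lies level across the two rails of the wash rack, within about 8 mm of the rack's centre.
- wash_rack: fixed grey drip tray 124 x 116 mm (x, y); origin at the centre of its underside on the bench, z up. Two round steel rails 10 mm thick run along x at y = +-40 mm (70 mm clear between) on posts at x = +-52 mm. Tray floor at z = 6 mm, rail tops at z = 30 mm: a 24 mm gap under the disc. 14 mm rims at +-y and +x; the -x side, towards the robot, is open to the blade.
- inspection_block: fixed dark steel block 130 x 124 x 40 mm (x, y, z); origin at the centre of its underside on the bench, z up. On it two bright parallels 104 mm long along x, 10 mm wide, at y = +-40 mm (70 mm clear between), tops at z = 64 mm, block top at z = 40 mm. Open at both x ends; -x faces the robot. The disc belongs on both, centred over the origin.
- lifter: offset lifter (spatula), 0.22 kg, standing level on bench by blade and foot. x points from handle to blade tip, z up; origin under the middle of the blade's heel. Steel blade x = 0 to 95 mm, 46 wide, 3 thick, underside z = 0; the disc's middle rides at x = 50 to 60. Wooden handle x = -17 to -127, 18 wide, z = 45 to 71. Foot 34 long, 36 wide round x = -118, down to z = 0.
- lifter_grip (a point): point to grip on the lifter's handle: at x = -55, y = 0, z = 58 mm in the lifter's frame; fingers close across the handle (18 mm along the lifter's y). Grip firmly, 80 N or more, so the loaded blade does not droop. Fixed obstacle on the way to it: a stack of grey flanged housings at world x = 0.34, y = -0.04, 155 mm across, 0.67 m high; pass the arm over it.
- grease_pot: bystander to leave alone: loose white jar with a red lid, 64 mm across, 62 mm high, about 0.3 kg; origin at the centre of its underside. Fixed obstacle to the right of the rack and the block: two stacked blue bins about 0.3 m high, the middle at world x = 0.66, y = 0.08, their corners up to 0.17 m from it.
Mind the look-alikes: they are no part of the job. There is more than one size of the disc; the one meant has the size given above.

How it is judged:
On the way:
1. the disc rides clear of the rack, fairly level, on the lifter's blade alone (z of disc in the frame of wash_rack above 0.045 m and angle between disc's own z axis and vertical below 0.3 rad and contact force between disc and lifter above 0.4 N and contact force between disc and wash_rack below 0.1 N), for 0.2 s.
At the end, for the whole second after the job is handed in: The disc lies at rest and level (0.05 rad) on both parallels, its centre within 18 mm of the block's centre from above, its underside within 4 mm of their tops; the lifter does not touch it and stands at rest on the bench, upright (0.1 rad), blade underside within 8 mm of the bench (horizontal distance between disc and inspection_block below 0.018 m and z of disc in the frame of inspection_block between 0.06 and 0.068 m and angle between disc's own z axis and vertical below 0.05 rad and linear speed of each of disc, lifter below 0.02 m/s and contact force between disc and lifter below 0.05 N and height (world z) of lifter between -0.008 and 0.008 m and angle between lifter's own z axis and vertical below 0.1 rad).
It fails at once if the gripper touches the disc (contact force between disc and the fingers above 0.5 N).
It fails at once if the disc is dropped or banged onto the inspection block (over 25 N) (contact force between disc and inspection_block above 25 N).
It fails at once if the grease pot is shifted more than 30 mm (distance of grease_pot from where it was at the start of the episode above 0.03 m).
It also fails if it takes over 72 s, if anything falls off the work surface, if the arm or the gripper's body presses on something with over 40 N, if the wrist force passes 120 N, or if a joint passes its speed limit or range.

## Working session

There is one attempt and no reset: what is moved stays moved. The work goes in short steps, Python scripts to look and compute and a tool call to move; the robot and the scene stay as the last step left them, time stands still between calls to the robot, and variables do not carry over. Pictures are saved under pics/ and viewed, at most 14 in all, crops included, and the job is handed in when it is done.

Besides the shell and the picture viewer there is one more tool, called after "Emit:" as name([rows], argument=value, ...), one row to a line, values as JSON. arm_command: Moves the arm, as the interface text tells. Its arguments: {"type":"object","properties":{"plan":{"type":"array","items":{"type":"object","properties":{"dp":{"type":"array","items":{"type":"number"}},"spin":{"type":"number"}}}},"grip":{"type":"number"},"newtons":{"type":"number"}},"required":["plan"]}

```bash
mkdir -p pics; cat > h.py <<'E'
import numpy as np, cv2
from workcell import manip, viewer, finder
def P(c):
    p=viewer.camera_params(c); f=210/np.tan(np.radians(p['vertical_fov'])/2)
    return p,f,np.array(p['R']),np.array(p['t'])
def proj(c,X):
    p,f,R,t=P(c); q=np.atleast_2d(X)@R.T+t
    return np.c_[f*q[:,0]/q[:,2]+p['cx'],f*q[:,1]/q[:,2]+p['cy']]
def back(c,uv,z):
    p,f,R,t=P(c); uv=np.atleast_2d(uv); d=np.c_[(uv[:,0]-p['cx'])/f,(uv[:,1]-p['cy'])/f,np.ones(len(uv))]@R
    o=-R.T@t; return o+d*((z-o[2])/d[:,2])[:,None]
E
python3 - <<'E'
from h import *
a=viewer.camera('top');b=viewer.camera('side')
cv2.imwrite('pics/top0.png',a);cv2.imwrite('pics/side0.png',b)
for c in('top','side'):
    p,f,R,t=P(c);print(c,f,p['cx'],p['cy'],(-R.T@t).round(3),R.round(2).tolist(), {k for k in p})
    for n in('disc','wash_rack','inspection_block','lifter','lifter_grip','grease_pot'):
        for r in finder.find_in(c,n)[:3]: print(n,np.round(r['position'],3),round(r['score'],2),proj(c,r['position'])[0].round())
o=manip.get_obs();print({k:np.round(v,3).tolist() for k,v in o.items()})
E
```

```text
top 477.75588634613297 272.5951448593319 210.88676856335857 [0.38  0.384 1.104] [[-0.02, -1.0, -0.01], [-0.99, 0.02, -0.12], [0.12, 0.01, -0.99]] {'R', 'cx', 't', 'cy', 'vertical_fov'}
disc [0.493 0.447 0.036] 0.77 [250. 221.]
disc [0.439 0.598 0.008] 0.61 [185. 246.]
wash_rack [0.45  0.46  0.003] 0.78 [245. 241.]
inspection_block [0.62  0.283 0.039] 0.93 [321. 164.]
lifter [0.393 0.209 0.006] 0.96 [356. 264.]
lifter_grip [0.393 0.209 0.003] 0.87 [355. 264.]
grease_pot [0.613 0.465 0.061] 0.91 [241. 166.]
grease_pot [0.394 0.207 0.004] 0.51 [356. 263.]
side 462.7983475589973 285.8454138533024 214.73960553254358 [0.375 1.251 0.599] [[-0.99, -0.17, -0.01], [-0.08, 0.52, -0.85], [0.15, -0.84, -0.53]] {'R', 'cx', 't', 'cy', 'vertical_fov'}
disc [0.442 0.601 0.004] 0.75 [312. 301.]
disc [0.493 0.452 0.038] 0.67 [297. 238.]
wash_rack [0.475 0.492 0.005] 0.69 [303. 263.]
inspection_block [0.624 0.329 0.039] 0.71 [250. 204.]
lifter [0.434 0.27  0.03 ] 0.79 [332. 201.]
lifter_grip [0.435 0.271 0.027] 0.78 [331. 202.]
grease_pot [0.611 0.49  0.046] 0.9 [238. 241.]
grease_pot [0.478 0.492 0.005] 0.49 [301. 263.]
{'clock': 0.7, 'joint_pos': [-1.269, 0.332, -0.065, 1.46, 0.022, 1.35, -0.088], 'joint_velocities': [0.0, -0.002, -0.002, -0.0, -0.0, 0.001, 0.0], 'tau': [-0.0, -62.511, 0.049, -39.176, 0.017, 0.002, -0.0], 'position': [0.199, 0.592, 0.405], 'ee_rot': [0.162, 0.987, 0.0, -0.0], 'ft_force': [0.077, 0.25, -0.036], 'torque': [-0.009, -0.002, -0.004], 'grasp_force': 0.0, 'grip_width': 0.999}
```

View pics/top0.png

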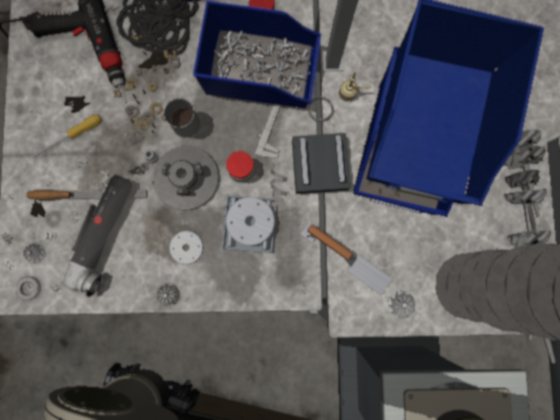

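View pics/side0.png

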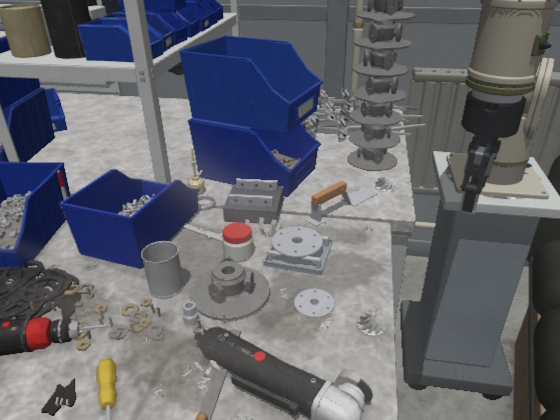

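Candidates for the disc in the top picture: (250,221) on the rack, bright, six holes; (186,246) a smaller disc on the bench; (185,178) a flanged hub. In the side picture the first two are at (297,240) and (314,302). I choose (250,221). The lifter is at (350,258) with its tip down-right, and the wooden-handled tool at (70,195) is a decoy. Now a close crop to check.

```bash
python3 - <<'E'
from h import *
a=cv2.imread('pics/top0.png')
c=a[120:310,205:415]; cv2.imwrite('pics/c0.png',cv2.resize(c,None,fx=3.1,fy=3.1,interpolation=cv2.INTER_CUBIC))
E
```

```text
(no output)
```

View pics/c0.png

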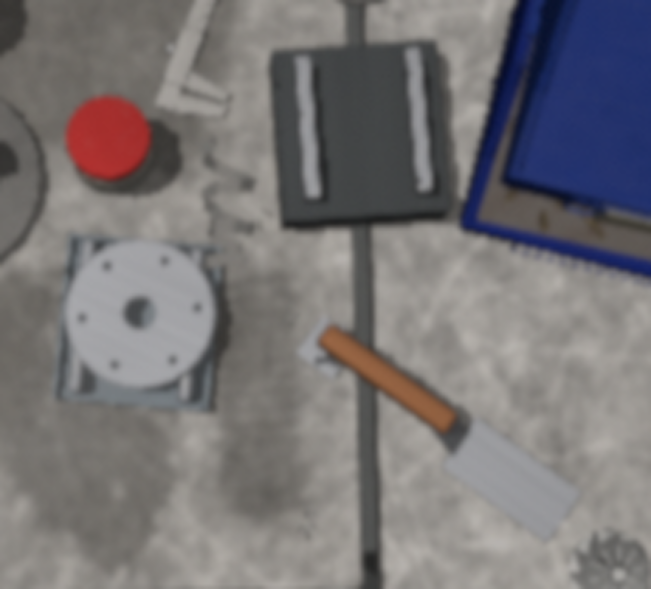

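The crop shows the chosen disc, about 150 px wide and centred at (140,313), on the rack. The parallels run (304,57)-(314,198) and (413,48)-(426,190). The lifter blade corners are (482,420), (446,468), (578,492) and (547,537).

```bash
python3 - <<'E'
from h import *
def B(pts,z): return back('top',np.array(pts)/3.1+[205,120]-0.3,z)[:,:2].round(4)
d=B([(140,313),(65,313),(216,313),(140,240),(140,387)],.036);print('disc',d.tolist(),'diam',np.linalg.norm(d[1]-d[2]),np.linalg.norm(d[3]-d[4]))
r=B([(57,402),(213,410)],.008);print('rackfront',r.tolist())
r=B([(90,240),(73,390),(186,398)],.03);print('rails L far, L near, R near',r.tolist())
p=B([(304,57),(314,198),(413,48),(426,190)],.064);print('par',p.tolist(),p.mean(0),np.degrees(np.arctan2(*(p[0]-p[1]+p[2]-p[3])[::-1])))
b=B([(275,50),(437,42),(451,215),(284,225)],.04);print('block',b.tolist(),b.mean(0))
l=B([(482,420),(446,468),(578,492),(547,537)],.003);heel=l[:2].mean(0);tip=l[2:].mean(0);print('blade',l.tolist(),heel,tip,np.linalg.norm(tip-heel),np.degrees(np.arctan2(*(tip-heel)[::-1])))
h=B([(330,335),(448,421)],.071);print('handle',h.tolist(),np.linalg.norm(h[0]-h[1]),np.degrees(np.arctan2(*(h[1]-h[0])[::-1])))
u=(tip-heel)/np.linalg.norm(tip-heel);print('grip from blade',heel-.055*u,'from handle',h.mean(0)+u*(.072-.055))
# bbins corners z .3?
E
```

```text
disc [[0.4926, 0.4472], [0.4936, 0.5017], [0.4917, 0.3921], [0.5462, 0.4467], [0.439, 0.4477]] diam 0.10961646774093757 0.1072046640776417
rackfront [[0.4305, 0.5109], [0.4227, 0.3957]]
rails L far, L near, R near [[0.5478, 0.4838], [0.438, 0.4967], [0.4308, 0.4148]]
par [[0.6732, 0.3253], [0.5699, 0.3207], [0.6783, 0.2467], [0.5742, 0.2409]] [0.6239 0.2834] 2.8706722200202806
block [[0.6857, 0.3452], [0.6894, 0.2257], [0.5599, 0.22], [0.5547, 0.3415]] [0.622425 0.2831  ]
blade [[0.4122, 0.197], [0.3775, 0.2248], [0.3585, 0.1288], [0.3262, 0.1529]] [0.39485 0.2109 ] [0.34235 0.14085] 0.08754000514050707 -126.8502623554842
handle [[0.4712, 0.3123], [0.4099, 0.2321]] 0.10094419250259029 -127.39209556153632
grip from blade [0.42783492 0.25491131] from handle [0.43035466 0.25859651]
```

Emit:
arm_command([
  {"dp": [-30,-20,0],"spin": 0},
  {"dp": [-42,-32,0],"spin": 0},
  {"dp": [-42,-32,0],"spin": 0},
  {"dp": [-42,-32,0],"spin": 0},
  {"dp": [-42,-32,0],"spin": 0},
], grip=-0.1)

```text
clock: 1.2
position: [0.3344, 0.3963, 0.4049]
ee_rot: [0.162, 0.987, 0.0, 0.0]
ft_force: [0.9, 0.2, 0.6]
grip_width: 0.553
grasp_force: 0.0
```

Emit:
arm_command([
  {"dp": [-42,-32,0],"spin": 0},
  {"dp": [-42,-32,0],"spin": 0},
  {"dp": [-42,-32,0],"spin": 0},
  {"dp": [0,0,0],"spin": 0.15},
  {"dp": [0,0,0],"spin": 0.15},
])

```text
clock: 1.7
position: [0.4186, 0.2723, 0.405]
ee_rot: [0.312, 0.95, 0.0, 0.0]
ft_force: [-0.9, 0.3, 0.1]
grip_width: 0.551
grasp_force: 0.0
```

Emit:
arm_command([
  {"dp": [0,0,0],"spin": 0.15},
  {"dp": [0,0,0],"spin": 0.15},
  {"dp": [0,0,0],"spin": 0.15},
  {"dp": [0,0,0],"spin": 0.15},
  {"dp": [0,0,0],"spin": 0.15},
])

```text
clock: 2.2
position: [0.4176, 0.2739, 0.4048]
ee_rot: [0.637, 0.771, 0.0, -0.0]
ft_force: [0.1, 0.8, 0.0]
grip_width: 0.553
grasp_force: 0.0
```

```bash
cat >> h.py <<'E'
from scipy.spatial.transform import Rotation as Rot
def st():
    o=manip.get_obs(); R=Rot.from_quat(o['ee_rot']).as_matrix()
    az=np.degrees(np.arctan2(R[1,1],R[0,1]))
    print('t',round(o['clock'],2),'p',np.round(o['position'],4),'yaz',az.round(2),'ztool',R[:,2].round(4),'j',np.round(o['joint_pos'],2),'f',np.round(o['ft_force'],1),'g',round(o['grip_width'],3),round(o['grasp_force'],1))
    return np.array(o['position']),az,R
def to(x,y,z=None,az=None):
    p,a,R=st(); d=np.array([x,y,p[2] if z is None else z])-p
    print('tool dp mm',(R.T@d*1e3).round(1),'spin',None if az is None else round(float(np.radians((a-az+180)%360-180)),3))
E
python3 -c "
from h import *
to(.430,.257,.213,-37)"
```

```text
t 2.2 p [0.4176 0.2739 0.4048] yaz 10.88 ztool [ 2.e-04  3.e-04 -1.e+00] j [-0.88  0.05  0.21  1.8  -0.01  1.3  -0.47] f [0.1 0.8 0. ] g 0.553 0.0
tool dp mm [-19.    8.9 191.8] spin 0.836
```

Emit:
arm_command([
  {"dp": [-10,4,0],"spin": 0},
  {"dp": [-9,5,0],"spin": 0},
  {"dp": [0,0,20],"spin": 0.15},
  {"dp": [0,0,20],"spin": 0.15},
  {"dp": [0,0,20],"spin": 0.15},
])

```text
clock: 2.7
position: [0.4309, 0.256, 0.3442]
ee_rot: [0.792, 0.611, 0.0, 0.0]
ft_force: [0.7, 0.5, -1.1]
grip_width: 0.551
grasp_force: 0.0
```

Emit:
arm_command([
  {"dp": [0,0,20],"spin": 0.15},
  {"dp": [0,0,20],"spin": 0.15},
  {"dp": [0,0,0],"spin": 0.085},
  {"dp": [0,0,0],"spin": 0},
])

```text
clock: 3.1
position: [0.4307, 0.2562, 0.3043]
ee_rot: [0.893, 0.45, -0.0, 0.0]
ft_force: [-0.4, 0.2, 0.2]
grip_width: 0.548
grasp_force: 0.0
```

```bash
python3 -c "
from h import *
to(.430,.257,.213,-37)
a=viewer.camera('top');b=viewer.camera('side')
k=lambda i,x,y,w,h:cv2.resize(i[y:y+h,x:x+w],(400,400*h//w),interpolation=cv2.INTER_CUBIC)
cv2.imwrite('pics/m1.png',np.hstack([k(a,280,180,140,140),k(b,260,120,140,140)]))"
```

```text
t 3.1 p [0.4307 0.2562 0.3043] yaz -36.52 ztool [-4.e-04 -8.e-04 -1.e+00] j [-0.88  0.14  0.27  1.92 -0.04  1.08 -1.23] f [-0.4  0.2  0.2] g 0.548 0.0
tool dp mm [ 0.4 -1.  91.3] spin 0.008
```

View pics/m1.png

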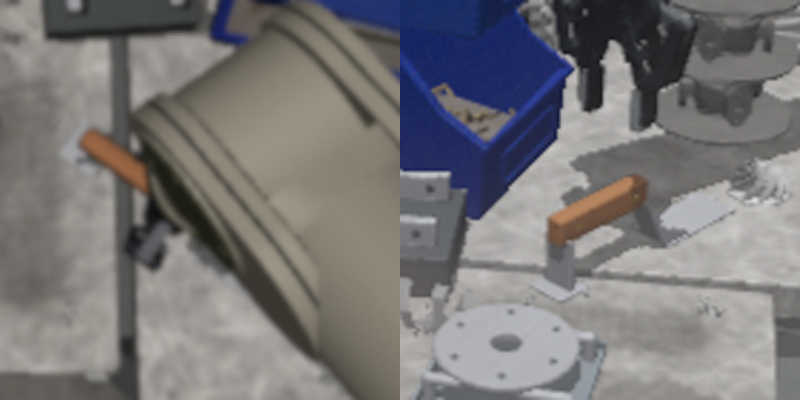

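The fingers straddle the handle in both views: side-crop tips at (590,100) and (640,115), above the handle at (600,205). Descending to grip.

Emit:
arm_command([
  {"dp": [0,0,30],"spin": 0},
  {"dp": [0,0,30],"spin": 0},
  {"dp": [0,0,20],"spin": 0},
  {"dp": [0,-1,11],"spin": 0},
  {"dp": [0,0,0],"spin": 0},
])

```text
clock: 3.7
position: [0.4292, 0.2575, 0.213]
ee_rot: [0.893, 0.45, -0.001, 0.0]
ft_force: [-0.4, 0.2, 0.2]
grip_width: 0.553
grasp_force: 0.0
```

Emit:
arm_command([
  {"dp": [0,0,0],"spin": 0},
  {"dp": [0,0,0],"spin": 0},
  {"dp": [0,0,0],"spin": 0},
  {"dp": [0,0,0],"spin": 0},
  {"dp": [0,0,0],"spin": 0},
], grip=1, newtons=110)

```text
clock: 4.2
position: [0.43, 0.2578, 0.215]
ee_rot: [0.893, 0.449, 0.001, -0.0]
ft_force: [-1.0, -1.8, 7.1]
grip_width: 0.194
grasp_force: 107.4
```

```bash
python3 -c "
from h import *
st()"
```

```text
t 4.2 p [0.43   0.2578 0.215 ] yaz -36.6 ztool [ 0.0018  0.0014 -1.    ] j [-0.86  0.26  0.26  2.   -0.09  0.89 -1.2 ] f [-1.  -1.8  7.1] g 0.194 107.4
```

Emit:
arm_command([
  {"dp": [0,0,-15],"spin": 0},
  {"dp": [0,0,-30],"spin": 0},
  {"dp": [0,0,-40],"spin": 0},
  {"dp": [0,0,-40],"spin": 0},
  {"dp": [0,0,-20],"spin": 0},
])

```text
clock: 4.7
position: [0.4297, 0.2577, 0.3626]
ee_rot: [0.893, 0.449, 0.002, -0.001]
ft_force: [0.0, 1.0, -3.1]
grip_width: 0.195
grasp_force: 107.7
```

Emit:
arm_command([
  {"dp": [5,-16,0],"spin": 0},
  {"dp": [9,-32,0],"spin": 0},
  {"dp": [9,-32,0],"spin": 0},
  {"dp": [9,-32,0],"spin": 0},
  {"dp": [9,-32,0],"spin": 0},
])

```text
clock: 5.2
position: [0.3372, 0.3772, 0.3591]
ee_rot: [0.893, 0.449, 0.0, -0.0]
ft_force: [0.5, 0.0, -3.2]
grip_width: 0.191
grasp_force: 107.6
```

Emit:
arm_command([
  {"dp": [9,-32,0],"spin": 0},
  {"dp": [9,-32,0],"spin": 0},
  {"dp": [9,-32,0],"spin": 0},
  {"dp": [5,-16,0],"spin": 0},
  {"dp": [0,0,0],"spin": -0.08},
])

```text
clock: 5.7
position: [0.2653, 0.4707, 0.3587]
ee_rot: [0.874, 0.487, -0.0, -0.0]
ft_force: [0.9, -0.2, -2.8]
grip_width: 0.189
grasp_force: 107.5
```

Emit:
arm_command([
  {"dp": [0,0,0],"spin": -0.15},
  {"dp": [0,0,0],"spin": -0.15},
  {"dp": [0,0,0],"spin": -0.15},
  {"dp": [0,0,0],"spin": -0.15},
  {"dp": [0,0,0],"spin": -0.15},
])

```text
clock: 6.2
position: [0.268, 0.4684, 0.3588]
ee_rot: [0.634, 0.773, 0.0, 0.0]
ft_force: [-0.6, -0.2, -1.5]
grip_width: 0.195
grasp_force: 107.6
```

Emit:
arm_command([
  {"dp": [0,0,0],"spin": -0.15},
  {"dp": [0,0,0],"spin": -0.15},
  {"dp": [0,0,0],"spin": -0.15},
  {"dp": [0,0,0],"spin": -0.15},
  {"dp": [0,0,0],"spin": -0.15},
])

```text
clock: 6.7
position: [0.268, 0.4684, 0.3588]
ee_rot: [0.307, 0.952, -0.0, 0.0]
ft_force: [-0.6, -0.5, -1.9]
grip_width: 0.193
grasp_force: 107.6
```

Emit:
arm_command([
  {"dp": [0,0,0],"spin": -0.15},
  {"dp": [0,0,0],"spin": -0.15},
  {"dp": [0,0,0],"spin": -0.15},
  {"dp": [0,0,0],"spin": -0.1},
  {"dp": [0,0,0],"spin": 0},
])

```text
clock: 7.2
position: [0.268, 0.4684, 0.3588]
ee_rot: [0.04, 0.999, -0.0, 0.0]
ft_force: [-0.4, 0.3, -1.5]
grip_width: 0.194
grasp_force: 107.6
```

```bash
python3 -c "
from h import *
to(.27,.467,.36,85)
a=viewer.camera('top');b=viewer.camera('side')
cv2.imwrite('pics/t2.png',a);cv2.imwrite('pics/s2.png',b)
k=lambda i,x,y,w,h:cv2.resize(i[y:y+h,x:x+w],(400,400*h//w),interpolation=cv2.INTER_CUBIC)
cv2.imwrite('pics/m2.png',np.hstack([k(a,170,190,160,200),k(b,270,150,160,200)]))"
```

```text
t 7.2 p [0.268  0.4684 0.3588] yaz 85.47 ztool [ 2.e-04 -2.e-04 -1.e+00] j [-1.03  0.18 -0.12  1.75  0.02  1.22  0.34] f [-0.4  0.3 -1.5] g 0.194 107.6
tool dp mm [-2.1 -1.3 -1.2] spin 0.008
```

View pics/m2.png

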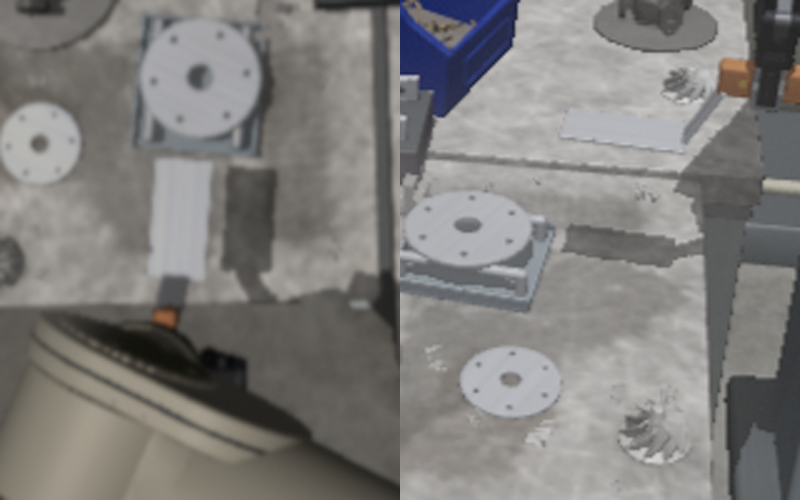

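The blade shows in the top crop with its tip at (157,160)-(211,163) and heel at (150,273)-(204,277). In the side crop the near tip is (560,138), near heel (685,152) and far tip (567,110). Triangulating.

```bash
cat >> h.py <<'E'
def tri(ut,us):
    A=[];b=[]
    for c,uv in(('top',ut),('side',us)):
        p,f,R,t=P(c); x=(np.array(uv)-[p['cx'],p['cy']])/f
        for i in(0,1): A.append(R[i]-x[i]*R[2]); b.append(x[i]*t[2]-t[i])
    s=np.linalg.lstsq(np.array(A),np.array(b),rcond=None); return s[0].round(4),np.sqrt(s[1]).round(4)
E
python3 -c "
from h import *
T=lambda u,v:np.array([u,v])/2.5+[170,190]-.3
S=lambda u,v:np.array([u-400,v])/2.5+[270,150]-.3
for a,b in(((157,160),(560,138)),((150,273),(685,152)),((211,163),(567,110))): print(tri(T(*a),S(*b)))
z=.147
q=back('top',[T(157,160),T(211,163),T(204,277),T(150,273)],z)[:,:2];print(q.round(4).tolist())
tip=q[:2].mean(0);heel=q[2:].mean(0);u=tip-heel;print(tip,heel,np.linalg.norm(u),np.degrees(np.arctan2(u[1],u[0])), np.linalg.norm(q[0]-q[1]))
"
```

```text
(array([0.4166, 0.4766, 0.1421]), array([0.0018]))
(array([0.3243, 0.4826, 0.142 ]), array([0.0023]))
(array([0.414 , 0.4331, 0.143 ]), array([0.0026]))
[[0.4151, 0.4761], [0.412, 0.4329], [0.3224, 0.4394], [0.3262, 0.4821]]
[0.41357799 0.45446309] [0.32430953 0.46074834] 0.08948945766731757 -4.027457751038918 0.043287907454845474
```

Emit:
arm_command([
  {"dp": [0,0,25],"spin": 0.015},
  {"dp": [0,0,30],"spin": 0},
  {"dp": [0,0,30],"spin": 0},
  {"dp": [0,0,25],"spin": 0},
  {"dp": [0,0,15],"spin": 0},
])

```text
clock: 7.8
position: [0.2673, 0.4682, 0.2316]
ee_rot: [0.049, 0.999, -0.001, -0.0]
ft_force: [0.3, -0.2, -1.6]
grip_width: 0.196
grasp_force: 107.7
```

Emit:
arm_command([
  {"dp": [0,0,2],"spin": 0},
  {"dp": [0,0,0],"spin": 0},
])

```text
clock: 8.0
position: [0.2676, 0.469, 0.2319]
ee_rot: [0.048, 0.999, -0.0, 0.0]
ft_force: [0.0, -0.4, -2.7]
grip_width: 0.195
grasp_force: 107.7
```

```bash
python3 -c "
from h import *
st()
a=viewer.camera('top');b=viewer.camera('side')
cv2.imwrite('pics/t3.png',a);cv2.imwrite('pics/s3.png',b)
k=lambda i,x,y,w,h:cv2.resize(i[y:y+h,x:x+w],(400,400*h//w),interpolation=cv2.INTER_CUBIC)
cv2.imwrite('pics/m3.png',np.hstack([k(a,200,190,100,130),k(b,270,200,100,130)]))"
```

```text
t 8.0 p [0.2676 0.469  0.2319] yaz 84.48 ztool [ 0.e+00 -2.e-04 -1.e+00] j [-1.03  0.32 -0.12  1.87  0.05  0.96  0.3 ] f [ 0.  -0.4 -2.7] g 0.195 107.7
```

View pics/m3.png

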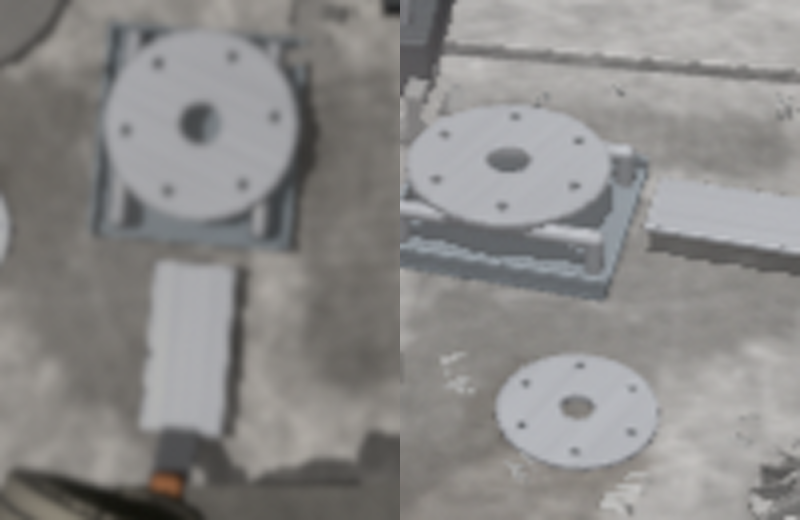

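The blade tip is at (197,263) and its heel at (182,433), in line with the disc at (202,123). The near rail ends are (120,215) and (261,222), the far ends (133,45) and (272,48). In the side view the blade sits between tray and disc height.

```bash
python3 -c "
from h import *
T=lambda u,v:np.array([u,v])/4+[200,190]-.3
b=back('top',[T(197,263.5),T(182.5,433.5)],.018)[:,:2]
r=back('top',[T(120,215),T(261,222),T(133,45),T(272,48)],.030)[:,:2]
d=back('top',[T(202,124)],.036)[0,:2]
u=b[0]-b[1];print('tip',b[0],'yaw',np.degrees(np.arctan2(u[1],u[0])),'len',np.linalg.norm(u));m=r[:2].mean(0);n=r[2:].mean(0);w=n-m;print('rail mid',m,n,np.degrees(np.arctan2(w[1],w[0])),'disc',d)
yl=lambda p,u,x:p[1]+u[1]/u[0]*(x-p[0])
for x in(.44,.49,.53):print(x,yl(b[0],u,x),yl(m,w,x))
S=lambda u,v:np.array([u-400,v])/4+[270,200]-.3
print(tri(T(155,262),S(648,234)))
"
```

```text
tip [0.41505185 0.45113284] yaw -5.465079717542394 len 0.09521734294971551
rail mid [0.43991757 0.45382787] [0.53746962 0.44607598] -4.543412104064514 disc [0.49256088 0.44643926]
0.44 0.4487459507762163 0.4538213196590156
0.49 0.44396225279986135 0.449848113176514
0.53 0.4401352944187774 0.4466695479905128
(array([0.4163, 0.4754, 0.0125]), array([0.0003]))
```

Emit:
arm_command([
  {"dp": [0,2,-3],"spin": -0.012},
  {"dp": [-6,0,0],"spin": 0},
  {"dp": [-10,0,0],"spin": 0},
  {"dp": [-10,0,0],"spin": 0},
  {"dp": [-10,0,0],"spin": 0},
])

```text
clock: 8.6
position: [0.3049, 0.4676, 0.2347]
ee_rot: [0.042, 0.999, 0.0, 0.0]
ft_force: [-0.4, -0.2, -2.3]
grip_width: 0.193
grasp_force: 107.7
```

Emit:
arm_command([
  {"dp": [-10,0,0],"spin": 0},
  {"dp": [-10,0,0],"spin": 0},
  {"dp": [-10,0,0],"spin": 0},
  {"dp": [-10,0,0],"spin": 0},
])

```text
clock: 9.0
position: [0.3442, 0.4645, 0.2346]
ee_rot: [0.041, 0.999, -0.0, -0.0]
ft_force: [0.2, 0.6, -2.2]
grip_width: 0.19
grasp_force: 107.7
```

Emit:
arm_command([
  {"dp": [-10,0,0],"spin": 0},
  {"dp": [-10,0,0],"spin": 0},
  {"dp": [-10,0,0],"spin": 0},
  {"dp": [-10,0,0],"spin": 0},
  {"dp": [0,0,0],"spin": 0},
])

```text
clock: 9.5
position: [0.3849, 0.4608, 0.2347]
ee_rot: [0.042, 0.999, -0.0, 0.0]
ft_force: [-0.1, -0.2, -2.1]
grip_width: 0.195
grasp_force: 107.7
```

```bash
python3 -c "
from h import *
st()
a=viewer.camera('top');b=viewer.camera('side')
cv2.imwrite('pics/t4.png',a);cv2.imwrite('pics/s4.png',b)
k=lambda i,x,y,w,h:cv2.resize(i[y:y+h,x:x+w],(400,400*h//w),interpolation=cv2.INTER_CUBIC)
cv2.imwrite('pics/m4.png',np.hstack([k(a,200,190,100,130),k(b,260,200,100,130)]))"
```

```text
t 9.5 p [0.3849 0.4608 0.2347] yaz 85.15 ztool [ 7.e-04 -1.e-04 -1.e+00] j [-0.9   0.43 -0.07  1.71  0.03  1.01  0.51] f [-0.1 -0.2 -2.1] g 0.195 107.7
```

View pics/m4.png

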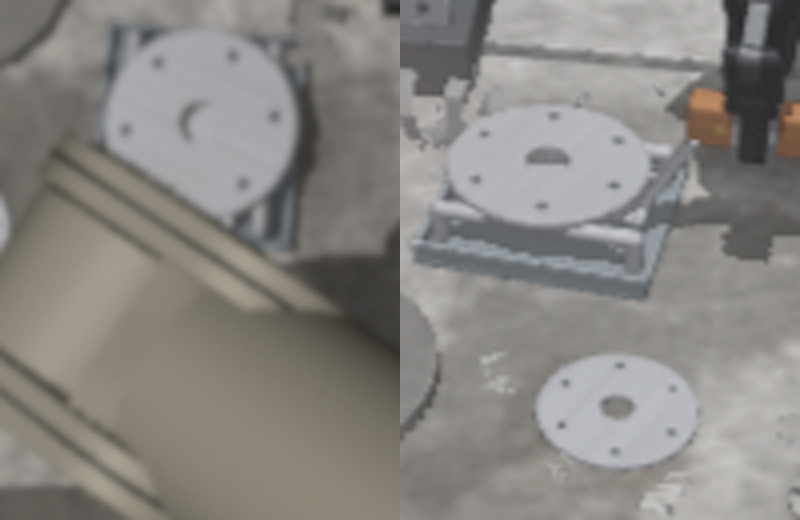

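The blade shows through the bore at (195,122) and the disc hasn't moved. Lifting slowly.

Emit:
arm_command([
  {"dp": [0,0,-3],"spin": 0},
  {"dp": [0,0,-3],"spin": 0},
  {"dp": [0,0,-3],"spin": 0},
  {"dp": [0,0,-3],"spin": 0},
  {"dp": [0,0,-3],"spin": 0},
])

```text
clock: 10.1
position: [0.3831, 0.4613, 0.25]
ee_rot: [0.041, 0.999, 0.0, -0.0]
ft_force: [-0.3, -0.2, -4.3]
grip_width: 0.191
grasp_force: 107.6
```

Emit:
arm_command([
  {"dp": [0,0,-3],"spin": 0},
  {"dp": [0,0,-4],"spin": 0},
  {"dp": [0,0,-6],"spin": 0},
  {"dp": [0,0,-8],"spin": 0},
  {"dp": [0,0,-8],"spin": 0},
])

```text
clock: 10.6
position: [0.3833, 0.4614, 0.2796]
ee_rot: [0.041, 0.999, 0.0, 0.0]
ft_force: [0.2, -0.3, -3.7]
grip_width: 0.197
grasp_force: 107.6
```

```bash
python3 -c "
from h import *
st()
a=viewer.camera('top');b=viewer.camera('side')
cv2.imwrite('pics/t5.png',a);cv2.imwrite('pics/s5.png',b)
k=lambda i,x,y,w,h:cv2.resize(i[y:y+h,x:x+w],(400,400*h//w),interpolation=cv2.INTER_CUBIC)
cv2.imwrite('pics/m5.png',np.hstack([k(a,200,170,100,130),k(b,260,180,100,130)]))"
```

```text
t 10.6 p [0.3833 0.4614 0.2796] yaz 85.26 ztool [ 2.e-04  3.e-04 -1.e+00] j [-0.9   0.38 -0.07  1.68  0.03  1.09  0.51] f [ 0.2 -0.3 -3.7] g 0.197 107.6
```

View pics/m5.png

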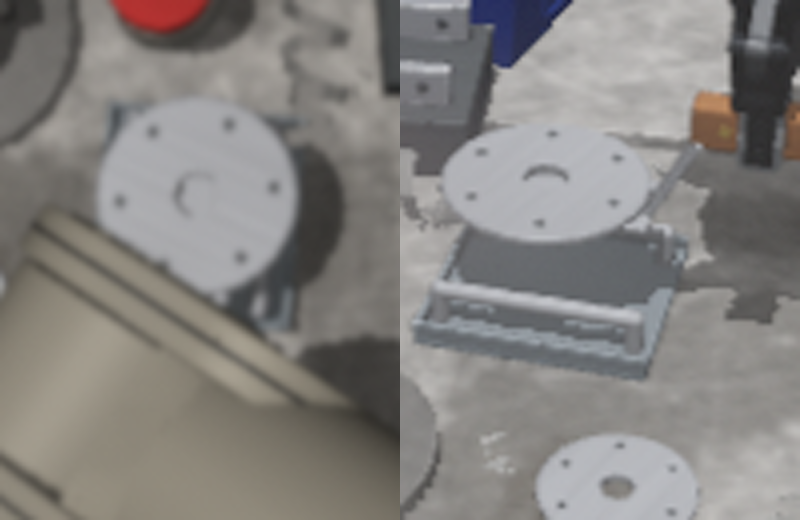

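The disc rides level on the blade, clear of the rails. The force rose about 1.6 N, which fits its weight. Now raise, turn and carry.

Emit:
arm_command([
  {"dp": [0,0,-8],"spin": -0.01},
  {"dp": [0,0,-10],"spin": -0.025},
  {"dp": [0,0,-12],"spin": -0.03},
  {"dp": [0,0,-12],"spin": -0.03},
  {"dp": [0,0,-10],"spin": -0.025},
])

```text
clock: 11.2
position: [0.3833, 0.4614, 0.3323]
ee_rot: [-0.02, 1.0, 0.001, 0.0]
ft_force: [0.3, -0.8, -2.6]
grip_width: 0.192
grasp_force: 107.5
```

Emit:
arm_command([
  {"dp": [0,0,-4],"spin": -0.013},
  {"dp": [0,0,0],"spin": 0},
  {"dp": [-1.6,-2.5,0],"spin": 0},
  {"dp": [-3.3,-5,0],"spin": 0},
  {"dp": [-5,-7.5,0],"spin": 0},
])

```text
clock: 11.7
position: [0.3939, 0.4465, 0.3342]
ee_rot: [-0.025, 1.0, -0.0, -0.0]
ft_force: [-0.5, 0.1, -3.5]
grip_width: 0.192
grasp_force: 107.5
```

Emit:
arm_command([
  {"dp": [-6.5,-10,0],"spin": 0},
  {"dp": [-6.5,-10,0],"spin": 0},
  {"dp": [-6.5,-10,0],"spin": 0},
  {"dp": [-6.5,-10,0],"spin": 0},
  {"dp": [-6.5,-10,0],"spin": 0},
])

```text
clock: 12.2
position: [0.4295, 0.3975, 0.3348]
ee_rot: [-0.025, 1.0, 0.0, 0.0]
ft_force: [0.7, 0.4, -3.5]
grip_width: 0.195
grasp_force: 107.4
```

Emit:
arm_command([
  {"dp": [-6.5,-10,0],"spin": 0},
  {"dp": [-6.5,-10,0],"spin": 0},
  {"dp": [-6.5,-10,0],"spin": 0},
  {"dp": [-6.5,-10,0],"spin": 0},
  {"dp": [-6.5,-10,0],"spin": 0},
])

```text
clock: 12.7
position: [0.4643, 0.3494, 0.3347]
ee_rot: [-0.025, 1.0, 0.0, 0.0]
ft_force: [1.0, 0.4, -3.7]
grip_width: 0.193
grasp_force: 107.4
```

Emit:
arm_command([
  {"dp": [-6.5,-10,0],"spin": 0},
  {"dp": [-6.5,-10,0],"spin": 0},
  {"dp": [-5,-7.5,0],"spin": 0},
  {"dp": [-3.3,-5,0],"spin": 0},
  {"dp": [-1.6,-2.5,0],"spin": 0},
])

```text
clock: 13.2
position: [0.4888, 0.3159, 0.3347]
ee_rot: [-0.025, 1.0, -0.0, -0.0]
ft_force: [0.4, -0.1, -3.3]
grip_width: 0.19
grasp_force: 107.4
```

```bash
python3 -c "
from h import *
to(.5127,.2832,.335,92.9)
a=viewer.camera('top');b=viewer.camera('side')
cv2.imwrite('pics/t6.png',a);cv2.imwrite('pics/s6.png',b)
k=lambda i,x,y,w,h:cv2.resize(i[y:y+h,x:x+w],(400,400*h//w),interpolation=cv2.INTER_CUBIC)
cv2.imwrite('pics/m6.png',np.hstack([k(a,250,110,120,150),k(b,190,120,120,150)]))"
```

```text
t 13.2 p [0.4888 0.3159 0.3347] yaz 92.85 ztool [-0. -0. -1.] j [-0.66  0.28  0.01  1.67 -0.    1.19  0.97] f [ 0.4 -0.1 -3.3] g 0.19 107.4
tool dp mm [-22.3 -33.8  -0.3] spin -0.001
```

View pics/m6.png

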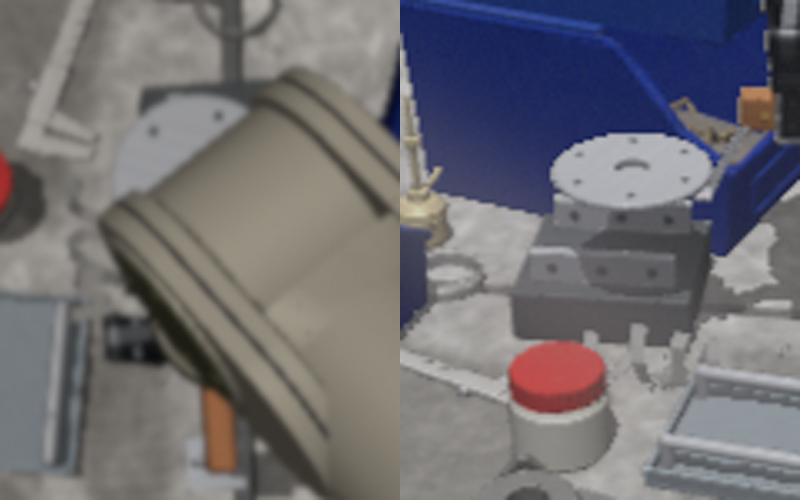

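The disc is still on the blade; in the side crop its bore is at (632,165) and its edges at x 552 and 713. I'll check its position before lowering.

```bash
python3 -c "
from h import *
im=cv2.imread('pics/s6.png')
S=lambda u,v:np.array([u-400,v])*.3+[190,120]-.3
for z in(.120,.124): print(z,back('side',[S(632,165),S(632.5,171)],z).round(4).tolist())
# model projections of disc top circle for candidate centre
for c in((.5991,.3157,.122),):
    t=np.linspace(0,2*np.pi,200);q=proj('side',np.c_[c[0]+.055*np.cos(t),c[1]+.055*np.sin(t),0*t+c[2]])
    q=(q+.3-[190,120])/.3+[400,0];print(q.min(0),q.max(0))
"
```

```text
0.12 [[0.6047, 0.3027, 0.12], [0.6023, 0.3118, 0.12]]
0.124 [[0.6028, 0.3106, 0.124], [0.6004, 0.3196, 0.124]]
[555.92906758 137.12228364] [715.1575698  208.41110875]
```

Emit:
arm_command([
  {"dp": [-3,-5,0],"spin": 0},
  {"dp": [-6,-9,0],"spin": 0},
  {"dp": [-6,-10,0],"spin": 0},
  {"dp": [-4,-6,0],"spin": 0},
  {"dp": [-2,-4,0],"spin": 0},
])

```text
clock: 13.8
position: [0.5119, 0.2823, 0.3347]
ee_rot: [-0.024, 1.0, -0.0, 0.0]
ft_force: [0.5, 0.1, -3.3]
grip_width: 0.192
grasp_force: 107.6
```

Emit:
arm_command([
  {"dp": [0,0,3],"spin": 0},
  {"dp": [0,0,7],"spin": 0},
  {"dp": [0,0,10],"spin": 0},
  {"dp": [0,0,9],"spin": 0},
  {"dp": [0,0,6],"spin": 0},
])

```text
clock: 14.3
position: [0.5106, 0.2836, 0.2982]
ee_rot: [-0.025, 1.0, -0.0, -0.001]
ft_force: [0.4, 0.3, -3.0]
grip_width: 0.192
grasp_force: 107.7
```

```bash
python3 -c "
from h import *
to(.5127,.2832,.272,92.9)
b=viewer.camera('side');a=viewer.camera('top')
cv2.imwrite('pics/t7.png',a);cv2.imwrite('pics/s7.png',b)
k=lambda i,x,y,w,h:cv2.resize(i[y:y+h,x:x+w],(400,400*h//w),interpolation=cv2.INTER_CUBIC)
cv2.imwrite('pics/m7.png',np.hstack([k(a,270,110,100,120),k(b,200,150,100,120)]))"
```

```text
t 14.3 p [0.5106 0.2836 0.2982] yaz 92.91 ztool [-1.5e-03 -8.0e-04 -1.0e+00] j [-0.61  0.32  0.03  1.7  -0.01  1.12  1.04] f [ 0.4  0.3 -3. ] g 0.192 107.7
tool dp mm [-2.1 -0.5 26.2] spin 0.0
```

View pics/m7.png

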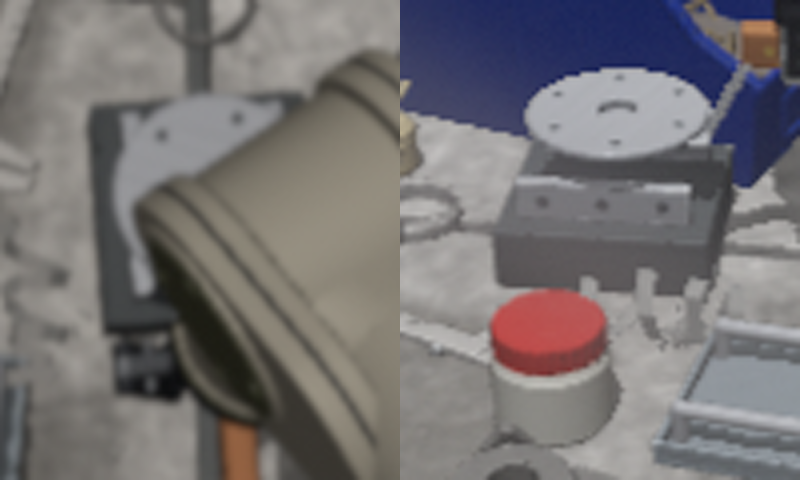

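The disc is above the block, centred about (617,112) in the side crop, with the near parallel at (516,182)-(690,190). Lowering slowly.

Emit:
arm_command([
  {"dp": [-1,0,3],"spin": 0},
  {"dp": [0,0,3],"spin": 0},
  {"dp": [0,0,2],"spin": 0},
  {"dp": [0,0,2],"spin": 0},
  {"dp": [0,0,1],"spin": 0},
])

```text
clock: 14.9
position: [0.5121, 0.2836, 0.2886]
ee_rot: [-0.025, 1.0, 0.0, -0.0]
ft_force: [-0.4, 0.4, -3.2]
grip_width: 0.194
grasp_force: 107.7
```

Emit:
arm_command([
  {"dp": [0,0,1],"spin": 0},
  {"dp": [0,0,1],"spin": 0},
  {"dp": [0,0,1],"spin": 0},
  {"dp": [0,0,1],"spin": 0},
  {"dp": [0,0,1],"spin": 0},
])

```text
clock: 15.4
position: [0.5121, 0.2836, 0.2837]
ee_rot: [-0.025, 1.0, 0.0, 0.0]
ft_force: [0.3, 0.7, -3.9]
grip_width: 0.192
grasp_force: 107.7
```

Emit:
arm_command([
  {"dp": [0,0,1],"spin": 0},
  {"dp": [0,0,1],"spin": 0},
  {"dp": [0,0,1],"spin": 0},
  {"dp": [0,0,1],"spin": 0},
  {"dp": [0,0,1],"spin": 0},
])

```text
clock: 15.9
position: [0.5121, 0.2836, 0.2786]
ee_rot: [-0.025, 1.0, 0.0, 0.0]
ft_force: [-0.2, 0.5, -2.8]
grip_width: 0.188
grasp_force: 107.7
```

Emit:
arm_command([
  {"dp": [0,0,1],"spin": 0},
  {"dp": [0,0,1],"spin": 0},
  {"dp": [0,0,1],"spin": 0},
  {"dp": [0,0,1],"spin": 0},
  {"dp": [0,0,0],"spin": 0},
])

```text
clock: 16.4
position: [0.5122, 0.2836, 0.2747]
ee_rot: [-0.025, 1.0, 0.0, 0.0]
ft_force: [-0.2, -0.5, -2.6]
grip_width: 0.188
grasp_force: 107.9
```

```bash
python3 -c "
from h import *
to(.5127,.2832,.272,92.9)
b=viewer.camera('side');a=viewer.camera('top')
cv2.imwrite('pics/t8.png',a);cv2.imwrite('pics/s8.png',b)
k=lambda i,x,y,w,h:cv2.resize(i[y:y+h,x:x+w],(400,400*h//w),interpolation=cv2.INTER_CUBIC)
cv2.imwrite('pics/m8.png',np.hstack([k(a,270,110,100,120),k(b,205,150,100,120)]))
t=np.linspace(0,2*np.pi,200)
q=proj('side',np.c_[.623+.055*np.cos(t),.283+.055*np.sin(t),0*t+.070]);q=(q+.3-[205,150])*4+[400,0];print(q.min(0),q.max(0))"
```

```text
t 16.4 p [0.5122 0.2836 0.2747] yaz 92.88 ztool [ 3.e-04  2.e-04 -1.e+00] j [-0.61  0.35  0.03  1.72 -0.01  1.07  1.05] f [-0.2 -0.5 -2.6] g 0.188 107.9
tool dp mm [-0.5 -0.4  2.7] spin -0.0
[508.36853486  94.98170697] [689.60346906 180.27024329]
```

View pics/m8.png

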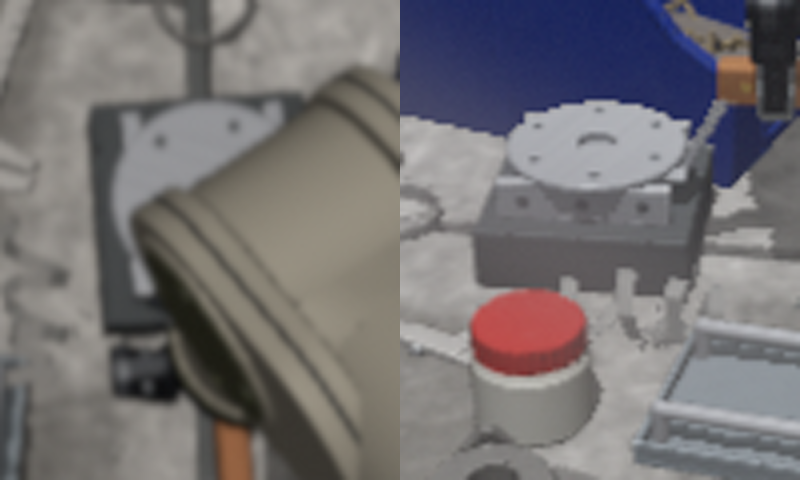

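The disc appears to rest on the parallels (507–688 px, where the prediction was 508–690). I'll drop the blade 7 mm more and recheck the force.

Emit:
arm_command([
  {"dp": [0,0,1],"spin": 0},
  {"dp": [0,0,2],"spin": 0},
  {"dp": [0,0,2],"spin": 0},
  {"dp": [0,0,2],"spin": 0},
  {"dp": [0,0,0],"spin": 0},
])

```text
clock: 17.0
position: [0.512, 0.2835, 0.2673]
ee_rot: [-0.025, 1.0, -0.0, -0.0]
ft_force: [0.4, 0.0, -2.5]
grip_width: 0.193
grasp_force: 107.9
```

```bash
python3 -c "
from h import *
for i in range(4): st(); viewer.camera('side')
a=cv2.imread('pics/s8.png');b=viewer.camera('side')
print(cv2.phaseCorrelate(np.float32(a[172:198,232:278,1]),np.float32(b[172:198,232:278,1])))"
```

```text
t 17.0 p [0.512  0.2835 0.2673] yaz 92.88 ztool [-5.e-04 -3.e-04 -1.e+00] j [-0.61  0.36  0.03  1.73 -0.01  1.06  1.05] f [ 0.4  0.  -2.5] g 0.193 107.9
t 17.05 p [0.512  0.2835 0.2675] yaz 92.88 ztool [-3.e-04 -1.e-04 -1.e+00] j [-0.61  0.36  0.03  1.73 -0.01  1.06  1.05] f [-0.1 -0.5 -1.9] g 0.191 107.9
t 17.1 p [0.5121 0.2836 0.2676] yaz 92.88 ztool [-1.e-04  0.e+00 -1.e+00] j [-0.61  0.36  0.03  1.73 -0.01  1.06  1.05] f [-0.1  1.1 -2.3] g 0.192 107.9
t 17.15 p [0.5121 0.2836 0.2678] yaz 92.88 ztool [ 1.e-04  1.e-04 -1.e+00] j [-0.61  0.36  0.03  1.73 -0.01  1.06  1.05] f [ 0.1  0.2 -1.8] g 0.191 107.9
((-0.031312845948725965, 0.8130634833150054), 0.8999694759647051)
```

The disc dropped about 2 mm more and then stayed while the blade went down 7 mm. The force equals the lifter's weight alone, so it is resting on the parallels. Drawing out.

Emit:
arm_command([
  {"dp": [3,0,0],"spin": 0},
  {"dp": [6,0,0],"spin": 0},
  {"dp": [10,0,0],"spin": 0},
  {"dp": [10,0,0],"spin": 0},
  {"dp": [10,0,0],"spin": 0},
])

```text
clock: 17.75
position: [0.472, 0.2817, 0.2677]
ee_rot: [-0.025, 1.0, 0.0, -0.0]
ft_force: [-0.3, 0.8, -2.3]
grip_width: 0.19
grasp_force: 107.9
```

Emit:
arm_command([
  {"dp": [12,0,0],"spin": 0},
  {"dp": [12,0,0],"spin": 0},
  {"dp": [12,0,0],"spin": 0},
  {"dp": [12,0,0],"spin": 0},
  {"dp": [12,0,0],"spin": 0},
])

```text
clock: 18.25
position: [0.4121, 0.2786, 0.2678]
ee_rot: [-0.025, 1.0, 0.0, 0.0]
ft_force: [0.1, 0.3, -2.8]
grip_width: 0.188
grasp_force: 107.9
```

Emit:
arm_command([
  {"dp": [12,0,0],"spin": 0},
  {"dp": [12,0,0],"spin": 0},
  {"dp": [12,0,0],"spin": 0},
  {"dp": [8,0,0],"spin": 0},
  {"dp": [0,0,0],"spin": 0},
])

```text
clock: 18.75
position: [0.3683, 0.2765, 0.2678]
ee_rot: [-0.026, 1.0, 0.0, -0.0]
ft_force: [0.5, -0.6, -2.0]
grip_width: 0.189
grasp_force: 107.9
```

```bash
python3 -c "
from h import *
st()
b=viewer.camera('side');a=viewer.camera('top')
cv2.imwrite('pics/t9.png',a);cv2.imwrite('pics/s9.png',b)
k=lambda i,x,y,w,h:cv2.resize(i[y:y+h,x:x+w],(400,400*h//w),interpolation=cv2.INTER_CUBIC)
cv2.imwrite('pics/m9.png',np.hstack([k(a,270,110,150,180),k(b,205,110,150,180)]))"
```

```text
t 18.75 p [0.3683 0.2765 0.2678] yaz 92.93 ztool [-2.e-04  1.e-04 -1.e+00] j [-0.7   0.11 -0.04  2.04  0.    1.    0.87] f [ 0.5 -0.6 -2. ] g 0.189 107.9
```

View pics/m9.png

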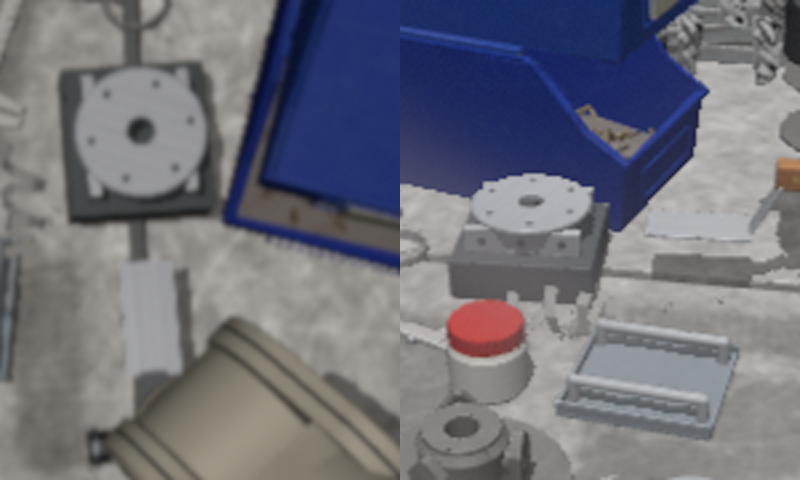

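The disc sits centred on both parallels, bore at (141,131) in the top crop, and the blade is clear of the block. Checking the bench edge before setting the lifter down.

```bash
python3 -c "
from h import *
T=lambda u,v:np.array([u,v])/2.6667+[270,110]-.3
print('disc',back('top',[T(141,131)],.070)[0].round(4),'bin corner',back('top',[T(225,220)],0)[0].round(3),back('top',[T(225,220)],.15)[0].round(3))
print('edge L/R',back('top',[(310,312),(340,335)],0).round(3).tolist(),'seam',back('top',[(321,250)],0).round(3).tolist())"
```

```text
disc [0.6236 0.2831 0.07  ] bin corner [0.559 0.205 0.   ] [0.535 0.229 0.15 ]
edge L/R [[0.286, 0.315, 0.0], [0.234, 0.249, 0.0]] seam [[0.426, 0.286, 0.0]]
```

Emit:
arm_command([
  {"dp": [0,-10,0],"spin": 0},
  {"dp": [0,-15,0],"spin": 0},
  {"dp": [0,0,15],"spin": 0},
  {"dp": [0,0,15],"spin": 0},
  {"dp": [0,0,10],"spin": 0},
])

```text
clock: 19.35
position: [0.3707, 0.2499, 0.2268]
ee_rot: [-0.024, 1.0, -0.0, -0.0]
ft_force: [0.1, 0.5, -2.3]
grip_width: 0.191
grasp_force: 108.0
```

Emit:
arm_command([
  {"dp": [0,0,4],"spin": 0},
  {"dp": [0,0,2],"spin": 0},
  {"dp": [0,0,2],"spin": 0},
  {"dp": [0,0,1],"spin": 0},
  {"dp": [0,0,0],"spin": 0},
])

```text
clock: 19.85
position: [0.3706, 0.2515, 0.2189]
ee_rot: [-0.025, 1.0, 0.0, 0.0]
ft_force: [1.2, -0.5, -2.1]
grip_width: 0.192
grasp_force: 108.0
```

Emit:
arm_command([
  {"dp": [0,0,1],"spin": 0},
  {"dp": [0,0,1],"spin": 0},
  {"dp": [0,0,1],"spin": 0},
  {"dp": [0,0,0],"spin": 0},
])

```text
clock: 20.25
position: [0.3705, 0.2514, 0.2156]
ee_rot: [-0.025, 1.0, -0.0, -0.0]
ft_force: [-0.5, -0.4, -3.3]
grip_width: 0.198
grasp_force: 108.0
```

Emit:
arm_command([
  {"dp": [0,0,1],"spin": 0},
  {"dp": [0,0,1],"spin": 0},
  {"dp": [0,0,0],"spin": 0},
])

```text
clock: 20.55
position: [0.3707, 0.2515, 0.2148]
ee_rot: [-0.025, 1.0, 0.0, 0.0]
ft_force: [-6.3, -4.9, 16.1]
grip_width: 0.193
grasp_force: 111.0
```

Emit:
arm_command([
  {"dp": [0,0,1],"spin": 0},
  {"dp": [0,0,0],"spin": 0},
])

```text
clock: 20.75
position: [0.3708, 0.2516, 0.2147]
ee_rot: [-0.025, 1.0, 0.0, 0.0]
ft_force: [-10.3, -8.0, 30.4]
grip_width: 0.19
grasp_force: 113.0
```

The lifter is down on the bench. I'll relieve the press, open and withdraw.

Emit:
arm_command([
  {"dp": [0,0,-2],"spin": 0},
  {"dp": [0,0,0],"spin": 0},
])

```text
clock: 20.95
position: [0.3707, 0.2516, 0.2151]
ee_rot: [-0.025, 1.0, 0.0, 0.0]
ft_force: [0.6, -0.4, 2.9]
grip_width: 0.19
grasp_force: 108.9
```

Emit:
arm_command([
  {"dp": [0,0,0],"spin": 0},
  {"dp": [0,0,0],"spin": 0},
  {"dp": [0,0,0],"spin": 0},
  {"dp": [0,0,0],"spin": 0},
  {"dp": [0,0,0],"spin": 0},
], grip=-0.1, newtons=20)

```text
clock: 21.45
position: [0.3705, 0.2514, 0.2146]
ee_rot: [-0.025, 1.0, 0.0, -0.0]
ft_force: [0.7, 0.4, -0.5]
grip_width: 0.549
grasp_force: 0.0
```

Emit:
arm_command([
  {"dp": [0,0,-10],"spin": 0},
  {"dp": [0,0,-20],"spin": 0},
  {"dp": [0,0,-30],"spin": 0},
  {"dp": [0,0,-40],"spin": 0},
  {"dp": [0,0,-40],"spin": 0},
])

```text
clock: 21.95
position: [0.3702, 0.2511, 0.3568]
ee_rot: [-0.025, 1.0, 0.0, -0.0]
ft_force: [0.7, 0.6, 0.1]
grip_width: 0.548
grasp_force: 0.0
```

```bash
python3 -c "
from h import *
st()
b=viewer.camera('side');a=viewer.camera('top')
k=lambda i,x,y,w,h:cv2.resize(i[y:y+h,x:x+w],(400,400*h//w),interpolation=cv2.INTER_CUBIC)
cv2.imwrite('pics/m10.png',np.hstack([k(a,260,110,180,220),k(b,205,110,180,220)]))"
```

```text
t 21.95 p [0.3702 0.2511 0.3568] yaz 92.88 ztool [-0.e+00  1.e-04 -1.e+00] j [-0.68 -0.02 -0.02  1.97 -0.    1.19  0.92] f [0.7 0.6 0.1] g 0.548 0.0
```

View pics/m10.png

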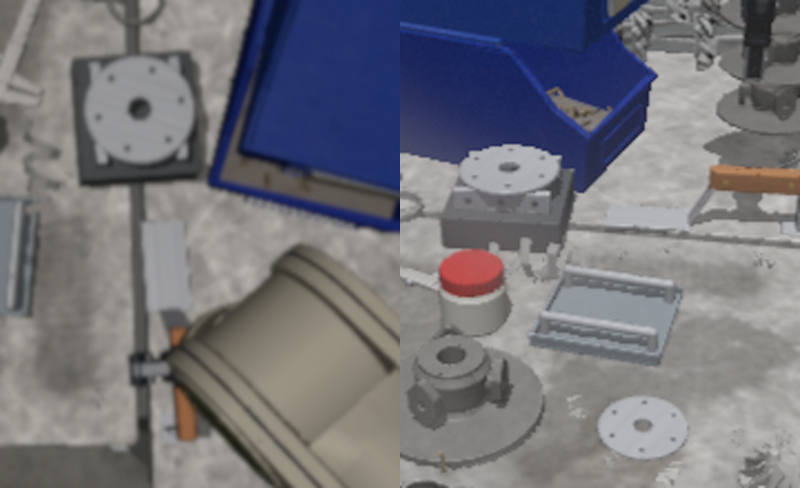

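The lifter stands upright on the bench, blade at (648,215) and handle at (755,178). The disc sits centred on the parallels at (140,108) and (510,168), and the pot hasn't moved. Handing in.

```bash
python3 -c "
from h import *
print(manip.hand_in())"
```

```text
the job is handed in; nothing more can be done
None
```

I handed the job in at about 22 s on the robot's clock. In the last pictures the disc lies centred on both parallels (about 1 mm off), the lifter stands upright on the bench clear of it and the grease pot is where it was; no verdict came back.

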